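# Load the jig and snap its sprung gate shut

### The job

Slide the copper bar along the jig until it rests fully home against the end stop, without ramming it and with the gate still up. Then push the raised sprung gate down past its over-centre point so that it snaps down behind the bar, and keep pressing its end roller onto the rubber stop with a light, steady push of about 10 newtons for a second before letting go. Never push the bar into the stop, or push on the gate, with more than 25 newtons, and do not disturb the things standing round the jig.

Things in the scene. Friction and masses are not known exactly. Their poses are not given: they have to be found in the camera images.
- jig: Grey metal plate screwed to the bench, 270 mm (x = -135 to 135) by 170 mm (y = -105 to 65), top face 12 mm above the bench; place and heading vary. Origin: on the underside; x along its length to the end stop, y across, z up. The bar lies on it along x. Gate hinge cheeks (to 43 mm above the bench) stand at x = -67, y = -48 mm; the gate's rubber stop at x = -67, y = 29 mm.
- guide_mouth (a point): Middle of the mouth of the guide, on the plate's top face at jig x = 74 mm. Two steel rails, 10 mm high and 38 mm apart, run from here to x = 108 mm and lead the bar's front end to the end stop; flared lead-ins reach back to x = 62 mm.
- end_stop: Rubber-faced steel block across the jig at the end of the guide rails, 16 x 70 x 20 mm on the plate, fixed to the jig. Origin: middle of the lower edge of the face that the bar meets (jig x = 105 mm, 12 mm above the bench).
- copper_bar: Loose copper bar, 160 x 34 x 9 mm, about 0.4 kg, flat on the plate, x along its length, origin at the centre of its underside. Starts 35 to 48 mm short of the end stop, slightly askew. Home: origin at jig x = 25 mm; its rear end then clears the gate by 4 mm; else the gate cannot close. Can be gripped across its width, from its middle to 20 mm ahead of it; bare plate beside it.
- gate (a joint): Angle of the sprung steel gate, rad: 0 raised (arm 0.95 rad above level), 0.95 closed (arm level across the jig, on the rubber stop). Its spring (about 0.4 N m at the raised stop, fading towards the centre) drives it to either end; over-centre near 0.7, short of that it springs back up, beyond it snaps shut by itself. The stop gives about 1 mm under 10 N at the roller.
- gate_hinge (a point): Point on the gate's hinge line, midway along it, fixed to the jig at x = -67, y = -48 mm, 30 mm above the bench. The hinge line runs along the jig's x.
- gate_end (a point): Point on the arm's centre line at the gate's free end, 92 mm out from the hinge line; moves with the gate (raised about 105 mm above the bench, closed 30 mm; closed the arm points along jig +y). A free-turning steel roller (20 mm diameter, 18 mm wide, axis along jig x) sits here to push on. Its axle is clamped in a slot up to 3.5 mm above or below this point: not measured, it varies.
- solder_spool: Bystander: reel of solder standing on its flange, 54 mm across, 43 mm high. Origin: centre of its underside.
- dropper_bottle: Bystander: amber dropper bottle with a ribbed cap, 38 mm across, 75 mm high. Origin: centre of its underside.
- flush_cutters: Bystander: hand cutters lying flat, 62 x 125 x 12 mm. Origin: centre of its underside.
There are look-alikes about, which are no part of the job. Leave any turquoise look-alike of the copper_bar alone.

How it is judged:
On the way, in this order (a step that is already met when the one before it is completed fails the run):
1. the bar is home against the end stop while the gate is still raised (x of copper_bar in the frame of jig above 0.023 m and value of joint gate below 0.3 rad), for 0.2 s.
2. the gate has snapped past centre and is pressed on its closed stop with 4 to 17 N for half a second (x of copper_bar in the frame of jig above 0.023 m and value of joint gate above 0.9 rad and contact force between the fingers and gate between 4 and 17 N), for 0.5 s.
At the end, for the whole second after the job is handed in: The bar lies flat in the jig, straight to within 0.06 rad and within 2 mm of the end stop, at rest; the gate is down at its closed stop behind it (gate angle above 0.90 rad); nothing is touched (x of copper_bar in the frame of jig above 0.023 m and z of copper_bar in the frame of jig below 0.015 m and angle between the x axis of copper_bar and the x axis of jig, either way round below 0.06 rad and value of joint gate above 0.9 rad and linear speed of copper_bar below 0.01 m/s).
It fails at once if the bar is pushed into the end stop with more than 25 N (contact force between copper_bar and end_stop above 25 N).
It fails at once if the gate is pushed with more than 25 N (contact force between anything else and gate above 25 N).
It fails at once if a bystander is moved by more than 15 mm (distance of any of solder_spool, dropper_bottle, flush_cutters from where it was at the start of the episode above 0.015 m).
It also fails if it takes over 64 s, if anything falls off the work surface, if the arm or the gripper's body presses on something with over 40 N, if the wrist force passes 120 N, or if a joint passes its speed limit or range.

### The arm

A 6-joint arm with a two-finger parallel gripper is mounted at the origin on a cart in front of the work surface, level with it; the furniture and walls round the work are solid. World frame = base frame: x ahead of the robot, y to its left, z up, the work surface at z = 0. Lengths are in m, angles in rad, forces in N, time in s.
With the tool pointing down it reaches from about 0.2 to 0.875 m from the base axis. Payload 3.4 kg.
Tool frame: the origin (TCP) lies between the finger pads; the fingertips stand 25 mm ahead of it and the grasp point (between the pads) lies 6 mm ahead of it (r.nose_length is the z of the fingertips in the tool frame, in m); z points along the fingers, x is the direction in which the jaws open and shut, and the axes are right-handed (so a half turn about z gives the same grasp; the last joint's range is limited). The gripper opens to 94 mm and grips with 3 to 60 N. Pads are 16 mm wide; open, the fingers measure 119 mm over their backs; the gripper's body (75 mm by 177 mm) begins 78 mm behind the grasp point.
Start: joints at [1.137, 0.276, 1.505, -0, 1.361, -0.121], TCP at [0.177, 0.547, 0.23] pointing down, gripper open.
Joint ranges: [-2.89, 2.89], [-0.75, 2.08], [0.22, 2.7], [-1.18, 4.32], [0.11, 2.71], [-2.7, 2.7]. Speed limits (rad/s): [2.57, 2.57, 3.14, 3.14, 3.14, 3.14].

### API

Orientations are given as a unit quaternion [w, x, y, z].
In Python, from plant import r, gripper_to, inverse_kinematics, vision, models, telemetry gives the robot as it stands. Calls block until the motion is done:
- r.move_to(position, orientation): joint-space move of the TCP to a pose.
- r.move_l(position, rot=None, vel=0.15, guard=None): straight line of the TCP; rot=None keeps the orientation; vel is the mean speed in m/s. With guard (N) it stops when the force on the tool has changed by that much, and returns True; else False.
- r.movej(angles): joint-space move.
- gripper_to(opening, f_grip=None): finger opening in m; f_grip is the grip in N (None keeps the last); returns when the fingers have stopped.
- r.hold(seconds).
- inverse_kinematics(position, orientation): joint angles nearest the present ones, or None.
- vision.snapshot(name): name is "side" or "top" or "wrist"; returns the picture (480x640x3 uint8, red, green, blue); there is no depth.
- vision.get_calibration(name): a dict with "fx", "fy", "cx", "cy" (pixels), "position" and "orientation" of the camera in the world. Camera axes: x right, y down, z forward; pixel columns grow to the right and rows downward; lengths in m; the calibration is good to about 2 mm. The wrist camera is an equidistant fisheye: a pixel r from the principal point sees the ray r / f radians off the axis. A picture is of the moment at which its call begins: read the wrist's pose just before it. get_calibration takes no time and is no camera call; for the wrist camera it gives the pose at the moment of the call.
A pose or a line that the arm cannot do raises r.PlanningError and nothing moves.
- r.sign_off(): hands the job in, once; it reports no verdict.
Trained networks look in the newest picture that a camera, given by its name, has taken for a name from the list of things; names that differ only in an ending like _2 or _b are one class to them, and where a whole thing is asked for, a point or a joint stands for the part that bears it (a point fixed in the world has none). Each returns a list of dicts, best first, with "score" (0 to 1); they miss things now and then, are a little off and sometimes report something else, mostly with a low value. They report only what shows in the picture. A call takes as long as a camera call. They do not tell look-alikes from the thing itself.
- models.boxes_of(thing, camera): "at" ([x, y, z] in m, in world coordinates, good to about 4 mm: the middle of the surface that is visible of it).
- models.regions_of(thing, camera): "pixels" (480x640 bool, what is visible of it).
- models.mark_of(thing, camera): "at" ([x, y, z] in m, in world coordinates, good to about 4 mm: a listed point, or the origin of a listed thing).
Readings, each from a call of its own:
- telemetry.current_t(): time.
- telemetry.current_joints(): joint angles.
- telemetry.current_dq(): joint speeds.
- telemetry.current_joint_efforts(): joint torques, N m.
- telemetry.current_ee_pos(): TCP position.
- telemetry.current_tool_rot(): TCP orientation.
- telemetry.current_wrist_force(): force on the tool from outside, world axes, zero at the start.
- telemetry.current_torque(): the same for the moment, N m.
- telemetry.current_opening(): finger opening in m.
Only numpy, scipy, OpenCV 4.12 (cv2) and the standard library are available. Lean on these libraries where they do the work, as an engineer would, in place of code of your own. Each camera call takes 0.05 s, during which the arm holds its last target.

## Working session

There is one attempt and no reset: what is moved stays moved. The work goes in short steps, each a Python script; the robot and the scene stay as the last script left them, time stands still between calls to the robot, and variables do not carry over. Pictures are saved under pics/ and viewed, and the job is handed in when it is done.

```bash
ls; mkdir -p pics; python3 - <<'E'
from plant import r, gripper_to, inverse_kinematics, vision, models, telemetry
import cv2
for c in ["side","top","wrist"]:
    im=vision.snapshot(c); cv2.imwrite(f"pics/a_{c}.png",im[:,:,::-1]); k=vision.get_calibration(c); print(c,k)
    for t in ["jig","guide_mouth","end_stop","copper_bar","gate_hinge","gate_end","solder_spool","dropper_bottle","flush_cutters"]:
        print(t,[(d['at'],round(d['score'],2)) for d in models.mark_of(t,c)])
print(telemetry.current_t(),telemetry.current_tool_rot(),r.nose_length)
E
```

```text
pics
side {'fx': 467.76385993030846, 'fy': 467.76385993030846, 'cx': 315.6632294860616, 'cy': 235.34739956488212, 'position': array([0.31135282, 0.78940439, 0.39642716]), 'orientation': array([ 0.08322485, -0.13535522,  0.8084191 , -0.56675492])}
jig [([0.5209, 0.0687, -0.0029], 0.7), ([0.583, 0.0241, 0.0314], 0.65)]
guide_mouth [([0.4918, 0.139, 0.013], 0.65)]
end_stop [([0.4793, 0.1681, 0.0148], 0.85)]
copper_bar [([0.5206, 0.0488, 0.0164], 0.71), ([0.4407, -0.2261, -0.0008], 0.55)]
gate_hinge [([0.5827, 0.0221, 0.0315], 0.64), ([0.5928, -0.122, -0.0027], 0.33)]
gate_end [([0.5341, 0.0073, 0.1047], 0.69)]
solder_spool [([0.6523, 0.1495, 0.0015], 0.72)]
dropper_bottle [([0.4706, 0.249, 0.0003], 0.9), ([0.5221, 0.0491, 0.0138], 0.7)]
flush_cutters [([0.5907, -0.123, 0.0006], 0.85)]
top {'fx': 434.2114278185142, 'fy': 434.2114278185142, 'cx': 320.9019297122628, 'cy': 239.12777809652403, 'position': array([0.45021649, 0.01157188, 0.98584871]), 'orientation': array([-0.05823175,  0.70970958, -0.70122124,  0.0347872 ])}
jig []
guide_mouth [([0.487, 0.1394, 0.009], 0.9)]
end_stop [([0.4701, 0.1685, 0.0151], 0.76), ([0.592, -0.1188, -0.0004], 0.2)]
copper_bar [([0.5249, 0.0463, 0.0112], 0.74), ([0.4439, -0.2288, 0.0013], 0.61)]
gate_hinge [([0.5859, 0.0257, 0.0244], 0.85)]
gate_end [([0.531, 0.001, 0.1096], 0.62), ([0.4765, 0.1671, 0.0148], 0.16)]
solder_spool [([0.6576, 0.1506, 0.0018], 0.79)]
dropper_bottle [([0.4684, 0.2501, 0.005], 0.82)]
flush_cutters [([0.592, -0.1203, 0.0001], 0.66)]
wrist {'fx': 371.64829954431775, 'fy': 371.64829954431775, 'cx': 319.8293057089, 'cy': 241.0159358280925, 'position': array([0.11404394, 0.56792914, 0.38499817]), 'orientation': array([0.09323526, 0.80337909, 0.58420241, 0.06779957])}
jig []
guide_mouth []
end_stop []
copper_bar []
gate_hinge []
gate_end []
solder_spool []
dropper_bottle []
flush_cutters []
1.5 [-2.14508074e-05  8.08612326e-01  5.88341826e-01  3.34423963e-05] 0.025
```

View pics/a_side.png

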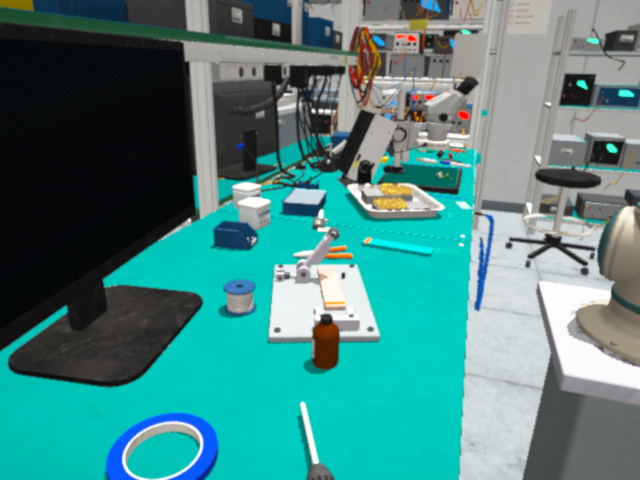

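View pics/a_top.png

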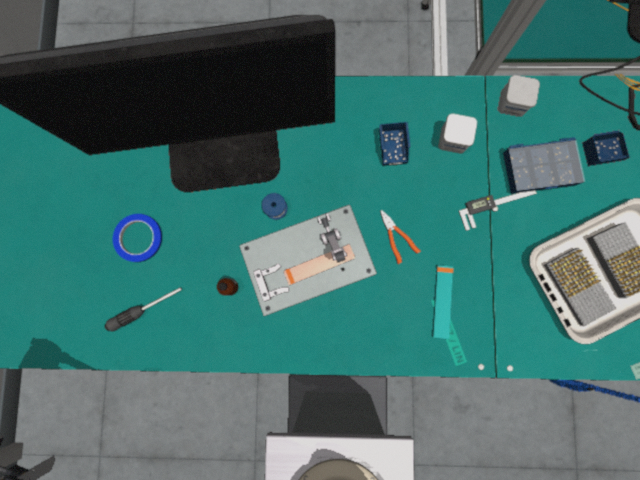

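The top view shows the jig plate with corners at about (240,245), (350,206), (376,272) and (265,315). The copper bar lies from (285,275) to (352,250), the gate is at (332,240), and the end stop at (265,282) faces +y. The turquoise look-alike is at (443,300). I'll fit a rough jig pose and take a closer picture from the wrist.

```bash
cat > h.py <<'E'
from plant import r, gripper_to, inverse_kinematics, vision, models, telemetry
import cv2, numpy as np, json
from scipy.spatial.transform import Rotation as R
def q(Rm):
    a=R.from_matrix(Rm).as_quat(); return [a[3],a[0],a[1],a[2]]
def Rq(w): return R.from_quat([w[1],w[2],w[3],w[0]]).as_matrix()
def fit(J,W):
    J=np.array(J)[:,:2];W=np.array(W)[:,:2]
    a=J-J.mean(0);b=W-W.mean(0)
    th=np.arctan2((a[:,0]*b[:,1]-a[:,1]*b[:,0]).sum(),(a*b).sum())
    c,s=np.cos(th),np.sin(th); M=np.array([[c,-s],[s,c]])
    t=W.mean(0)-M@J.mean(0); return t,th,W-(J@M.T+t)
def jw(p,t,th):
    c,s=np.cos(th),np.sin(th); return np.array([t[0]+c*p[0]-s*p[1],t[1]+s*p[0]+c*p[1],p[2]])
def wj(p,t,th):
    c,s=np.cos(th),np.sin(th); d=np.array(p[:2])-t; return np.array([c*d[0]+s*d[1],-s*d[0]+c*d[1],p[2]])
def toolrot(th): # tool y=-jx, x=-jy, z down
    c,s=np.cos(th),np.sin(th); return q(np.array([[s,-c,0],[-c,-s,0],[0,0,-1.]]))
def pix2w(u,v,z,k,fish):
    x=(u-k['cx'])/k['fx'];y=(v-k['cy'])/k['fy']
    if fish:
        a=np.hypot(x,y); d=np.array([np.sin(a)*x/a,np.sin(a)*y/a,np.cos(a)])
    else: d=np.array([x,y,1.])
    d=Rq(k['orientation'])@d; p=np.array(k['position']); return p+d*(z-p[2])/d[2]
def w2pix(P,k,fish):
    P=np.atleast_2d(P); c=(P-k['position'])@Rq(k['orientation'])
    if fish:
        rr=np.hypot(c[:,0],c[:,1]); a=np.arctan2(rr,c[:,2]); s=a/np.maximum(rr,1e-9)
        return np.c_[k['cx']+k['fx']*c[:,0]*s,k['cy']+k['fy']*c[:,1]*s]
    return np.c_[k['cx']+k['fx']*c[:,0]/c[:,2],k['cy']+k['fy']*c[:,1]/c[:,2]]
E
python3 - <<'E'
from h import *
J=[(.074,0),(.105,0),(-.067,-.048),(-.067,.0055)]
W=[(.4894,.1392),(.4747,.1683),(.5843,.0239),(.5325,.004)]
t,th,res=fit(J,W); print(t,th,res)
o=toolrot(th)
p=jw((-.066,0,.25),t,th)
print(inverse_kinematics(p,o), inverse_kinematics(jw((.03,0,.04),t,th),o))
try:
    r.move_to(p,o)
except r.PlanningError as e: print(e)
k=vision.get_calibration("wrist"); im=vision.snapshot("wrist"); cv2.imwrite("pics/b_wrist.png",im[:,:,::-1]); print(k)
json.dump({a:np.array(b).tolist() for a,b in k.items()},open("kb.json","w"))
for n in ["jig","guide_mouth","end_stop","copper_bar","gate_hinge","gate_end"]:
    print(n,[(d['at'],wj(d['at'],t,th).round(4),round(d['score'],2)) for d in models.mark_of(n,"wrist")])
m=models.regions_of("copper_bar","wrist")
for d in m: print(d['score'],d['pixels'].sum(),cv2.minAreaRect(np.argwhere(d['pixels'])[:,::-1].astype(np.float32)))
print(telemetry.current_t(),telemetry.current_joints())
E
```

```text
[0.51434321 0.06953715] 1.937725273840373 [[ 0.00160432  0.00058877]
 [-0.00197441  0.00075233]
 [ 0.0011157  -0.00031713]
 [-0.00074561 -0.00102398]]
[-1.14598451e-01  2.09522341e-01  1.54767565e+00 -4.44089210e-16
  1.38439466e+00 -4.81527398e-01] [ 5.56093731e-02  3.68294469e-01  1.90768178e+00 -4.44089210e-16
  8.65616400e-01 -3.11319574e-01]
{'fx': 371.64829954431775, 'fy': 371.64829954431775, 'cx': 319.8293057089, 'cy': 241.0159358280925, 'position': array([0.51417762, 0.07089048, 0.40452096]), 'orientation': array([0.11329877, 0.9766053 , 0.18157303, 0.02089759])}
jig []
guide_mouth [([0.4869, 0.1367, 0.014], array([0.0725, 0.0015, 0.014 ]), 0.59)]
end_stop [([0.5161, 0.0439, 0.0125], array([-0.0246,  0.0076,  0.0125]), 0.32)]
copper_bar [([0.5175, 0.0465, 0.0131], array([-0.0226,  0.0053,  0.0131]), 0.92)]
gate_hinge [([0.5836, 0.0187, 0.0353], array([-0.0723, -0.0464,  0.0353]), 0.88)]
gate_end [([0.5328, 0.0034, 0.1013], array([-0.0684,  0.0065,  0.1013]), 0.83)]
0.95 3898 ((318.9312438964844, 176.69610595703125), (151.55935668945312, 34.104209899902344), 88.2901840209961)
0.82 659 ((187.24734497070312, 359.8914794921875), (122.32911682128906, 22.356698989868164), 27.645973205566406)
0.48 1133 ((322.1108093261719, 330.9866638183594), (107.3469467163086, 19.764455795288086), 3.4336302280426025)
4.2167 [-1.14145615e-01  2.09570063e-01  1.54767959e+00  3.97475464e-05
  1.38437929e+00 -4.81537308e-01]
```

View pics/b_wrist.png

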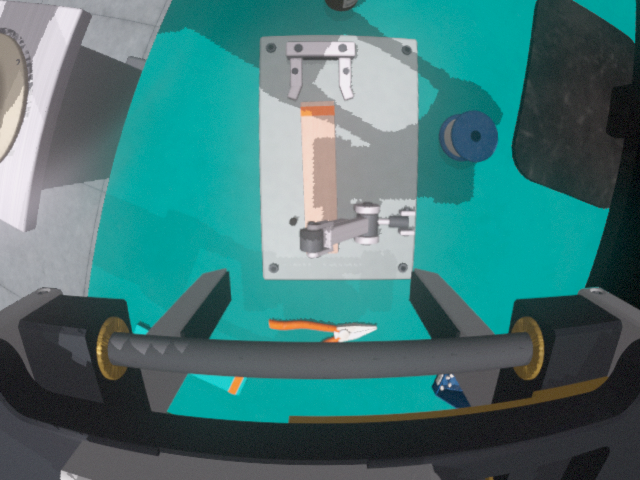

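```bash
python3 - <<'E'
import cv2
im=cv2.imread("pics/b_wrist.png")
cv2.imwrite("pics/b_z1.png",cv2.resize(im[25:165,250:430],None,fx=4.4,fy=4.2,interpolation=cv2.INTER_CUBIC)[:600,:800])
cv2.imwrite("pics/b_z2.png",cv2.resize(im[150:290,250:430],None,fx=4.4,fy=4.2,interpolation=cv2.INTER_CUBIC))
E
```

```text
(no output)
```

View pics/b_z1.png

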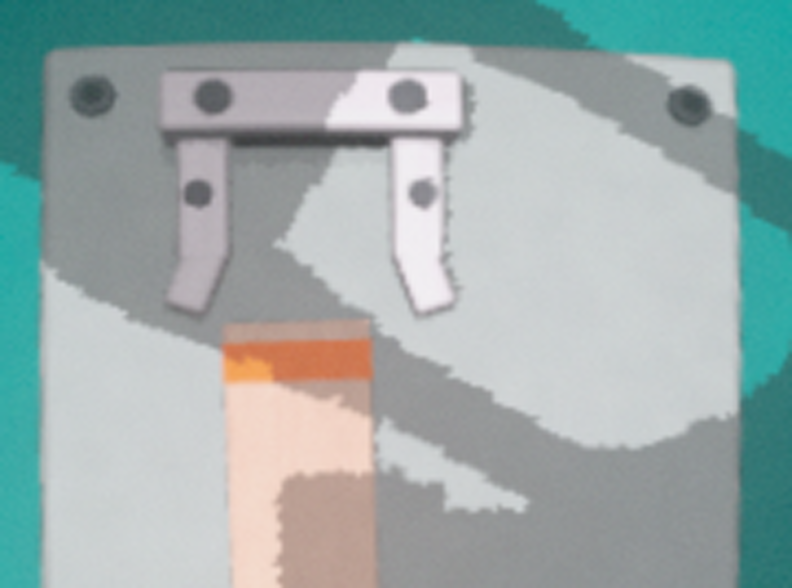

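View pics/b_z2.png

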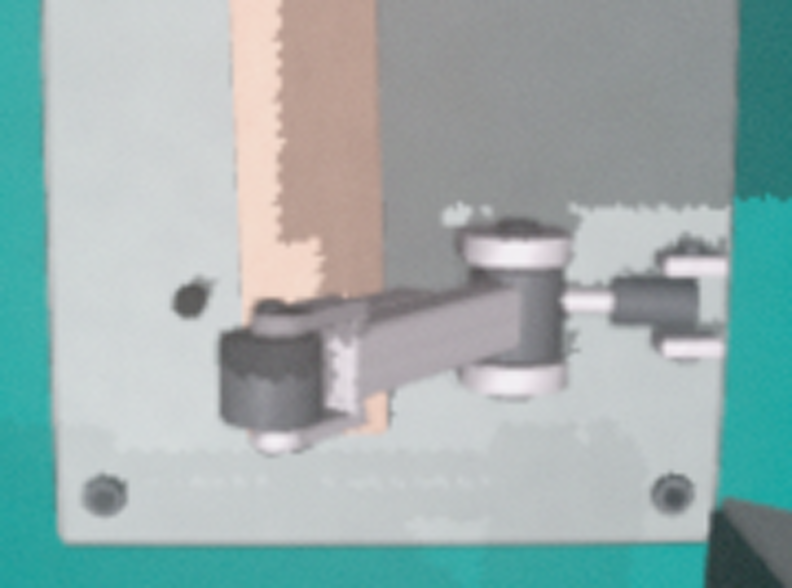

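```bash
cat > meas.py <<'E'
from h import *
k=json.load(open("kb.json"))
A=lambda u,v:(250+(u+.5)/4.4-.5,25+(v+.5)/4.2-.5)
B=lambda u,v:(250+(u+.5)/4.4-.5,150+(v+.5)/4.2-.5)
W=lambda p,z:pix2w(*p,z,k,True)
pl={'L1':W(A(43,250),.012),'L2':W(B(47,200),.012),'R1':W(A(738,250),.012),'R2':W(B(733,200),.012),'F':W(A(390,42),.012),'Bk':W(B(390,544),.012)}
thL=np.arctan2(*(pl['L1']-pl['L2'])[[1,0]]);thR=np.arctan2(*(pl['R1']-pl['R2'])[[1,0]])
th=(thL+thR)/2; print(thL,thR)
# offsets: solve t s.t. L y=.065, R y=-.105 , F x=.135,Bk x=-.135
z0=np.zeros(2)
for n,p in pl.items(): print(n,wj(p,z0,th))
y0=np.mean([wj(pl[n],z0,th)[1]-(.065 if n[0]=='L' else -.105) for n in ('L1','L2','R1','R2')])
x0=(wj(pl['F'],z0,th)[0]+wj(pl['Bk'],z0,th)[0])/2
t=jw((x0,y0,0),z0,th)[:2]; print('t',t,th)
for n,p in pl.items(): print(n,wj(p,t,th).round(4))
print('stop',wj(W(A(312,130),.032),t,th),wj(W(A(312,144),.012),t,th))
print('rails in',wj(W(A(228,200),.022),t,th),wj(W(A(393,200),.022),t,th))
fl,fr=W(A(224,325),.021),W(A(370,320),.021)
e=[W(A(224,340),.021),W(B(243,250),.021),W(A(371,340),.021),W(B(383,250),.021)]
print('barfront',wj(fl,t,th),wj(fr,t,th),'rear',wj(W(B(376,432),.021),t,th))
print('bar edges',[wj(x,t,th).round(4) for x in e])
for a,b in((0,1),(2,3)): d=wj(e[a],t,th)-wj(e[b],t,th); print('bar ang',np.arctan2(d[1],d[0]))
json.dump({'t':t.tolist(),'th':th},open("jig.json","w"))
E
python3 meas.py
```

```text
1.9383460929670058 1.9410879148481235
L1 [-0.04176537 -0.44145331  0.012     ]
L2 [-0.16341113 -0.44128655  0.012     ]
R1 [-0.0395612  -0.60929297  0.012     ]
R2 [-0.16295374 -0.60946213  0.012     ]
F [ 0.01286996 -0.52469407  0.012     ]
Bk [-0.25535186 -0.52541018  0.012     ]
t [0.5150913  0.06915878] 1.9397170039075646
L1 [0.0795 0.0639 0.012 ]
L2 [-0.0422  0.0641  0.012 ]
R1 [ 0.0817 -0.1039  0.012 ]
R2 [-0.0417 -0.1041  0.012 ]
F [ 0.1341 -0.0193  0.012 ]
Bk [-0.1341 -0.02    0.012 ]
stop [ 0.10425901 -0.00047599  0.032     ] [ 0.10597518 -0.00050815  0.012     ]
rails in [0.08893974 0.01901093 0.022     ] [ 0.08889793 -0.01925365  0.022     ]
barfront [0.05736714 0.01996104 0.021     ] [ 0.05851435 -0.01385974  0.021     ] rear [-0.10083363 -0.01579896  0.021     ]
bar edges [array([0.0536, 0.02  , 0.021 ]), array([-0.0541,  0.016 ,  0.021 ]), array([ 0.0535, -0.0141,  0.021 ]), array([-0.0541, -0.0171,  0.021 ])]
bar ang 0.03634258034563166
bar ang 0.028178641998198466
```

The close-up agrees with the listed geometry to about 1 mm: rails at ±19 mm, stop at 104–106 mm. The bar centre is at jig x ≈ -22 mm, y ≈ 0.5 mm, turned +0.033 rad. I'll grip it 17 mm ahead of its middle.

```bash
python3 - <<'E'
from h import *
j=json.load(open("jig.json"));t=np.array(j['t']);th=j['th']
b=np.array([-.022,.0008]);a=.033;g=.017
gp=b+g*np.array([np.cos(a),np.sin(a)])
o=toolrot(th+a)
gripper_to(.062,8)
r.move_to(jw((gp[0]+.02,gp[1],.2),t,th),o)
r.move_l(jw((gp[0],gp[1],.15),t,th),o,vel=.15)
r.move_l(jw((gp[0],gp[1],.060),t,th),vel=.1,guard=8)
print(r.move_l(jw((gp[0],gp[1],.0388),t,th),vel=.03,guard=5), telemetry.current_ee_pos(),telemetry.current_wrist_force())
gripper_to(.02,10)
print(telemetry.current_opening(),telemetry.current_wrist_force(),wj(telemetry.current_ee_pos(),t,th))
k=vision.get_calibration("wrist"); im=vision.snapshot("wrist"); cv2.imwrite("pics/c_wrist.png",im[:,:,::-1])
im=vision.snapshot("side"); cv2.imwrite("pics/c_side.png",im[180:400,200:450,::-1].repeat(2,0).repeat(2,1))
print(telemetry.current_t())
E
```

```text
False [0.51571751 0.06400034 0.03880675] [ 0.38583918 -0.12339021  0.38138283]
0.03397726725556685 [ 0.62760467 -0.8180737   1.68809736] [-0.00502369  0.00137629  0.0389223 ]
8.425
```

View pics/c_wrist.png

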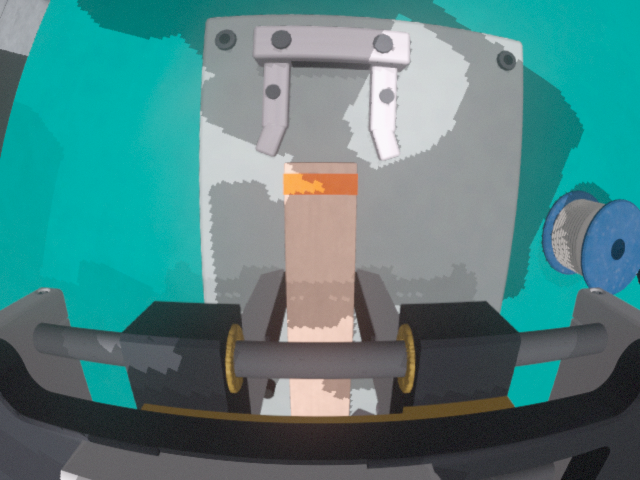

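View pics/c_side.png

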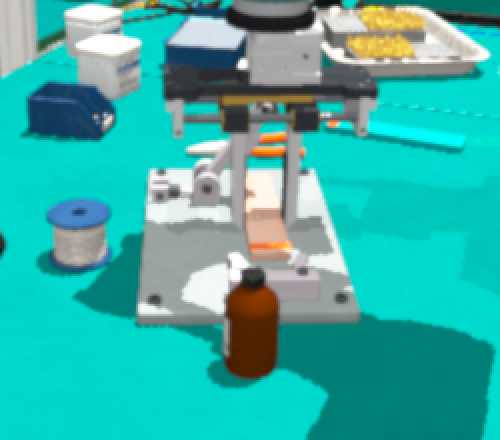

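The bar is gripped across its width (opening 34.0 mm). In the wrist view its front end is at rows 163–195, columns 285–357, short of the flared rails. Now I'll straighten it and slide it slowly.

```bash
python3 - <<'E'
from h import *
j=json.load(open("jig.json"));t=np.array(j['t']);th=j['th']
o=toolrot(th); z=.0389
P=lambda:wj(telemetry.current_ee_pos(),t,th).round(4)
f=lambda:np.array(telemetry.current_wrist_force()).round(2)
print(r.move_l(jw((-.0035,0,z),t,th),o,vel=.02,guard=12),P(),f())
print(r.move_l(jw((.030,0,z),t,th),vel=.04,guard=8),P(),f())
print(r.move_l(jw((.048,0,z),t,th),vel=.012,guard=6),P(),f())
k=vision.get_calibration("wrist"); im=vision.snapshot("wrist"); cv2.imwrite("pics/d_wrist.png",im[:,:,::-1])
json.dump({a:np.array(b).tolist() for a,b in k.items()},open("kd.json","w"))
print(telemetry.current_t(),f())
E
```

```text
False [-0.0036  0.      0.0389] [-0.48 -0.98 -0.11]
False [0.0307 0.0001 0.0389] [-0.28  1.6   0.58]
True [ 0.0414 -0.0001  0.0389] [-0.57  0.65  3.17]
10.6833 [-0.34  0.24  4.7 ]
```

View pics/d_wrist.png

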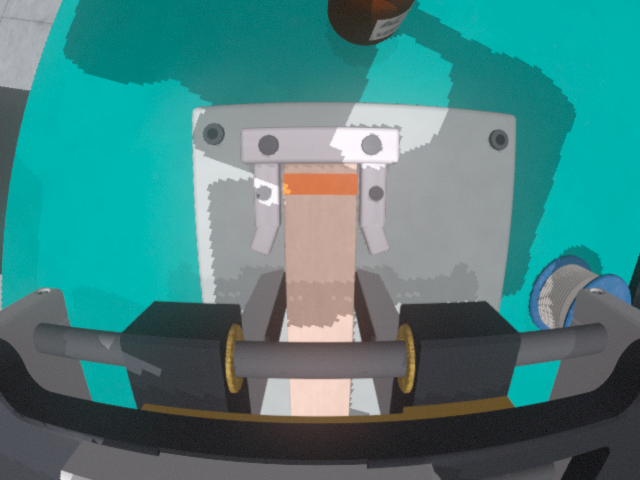

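The front end is between the rails and meets the stop face at row ~164. I'll push gently once more to confirm contact, recording position and force.

```bash
python3 - <<'E'
from h import *
j=json.load(open("jig.json"));t=np.array(j['t']);th=j['th']
P=lambda:wj(telemetry.current_ee_pos(),t,th).round(4)
f=lambda:np.array(telemetry.current_wrist_force()).round(2)
n=np.array([np.cos(th),np.sin(th),0])
for i in range(2):
    p=P()
    print(r.move_l(jw((p[0]+.004,0,.0389),t,th),vel=.008,guard=8),P(),f(),f()@n)
    r.hold(.2); print(P(),f()@n)
im=vision.snapshot("wrist"); cv2.imwrite("pics/e_wrist.png",cv2.resize(im[100:320,180:420,::-1],None,fx=2.5,fy=2.5))
print(telemetry.current_t())
E
```

```text
True [ 0.0416 -0.0001  0.0389] [-0.85 -0.09  2.95] 0.22257305918863612
[ 0.0415 -0.0001  0.0389] 0.4363993269350931
True [ 0.0417 -0.0002  0.0389] [ 0.94 -0.33  3.02] -0.6467690466866555
[ 0.0417 -0.0001  0.0389] -0.15235421177358519
11.9083
```

View pics/e_wrist.png

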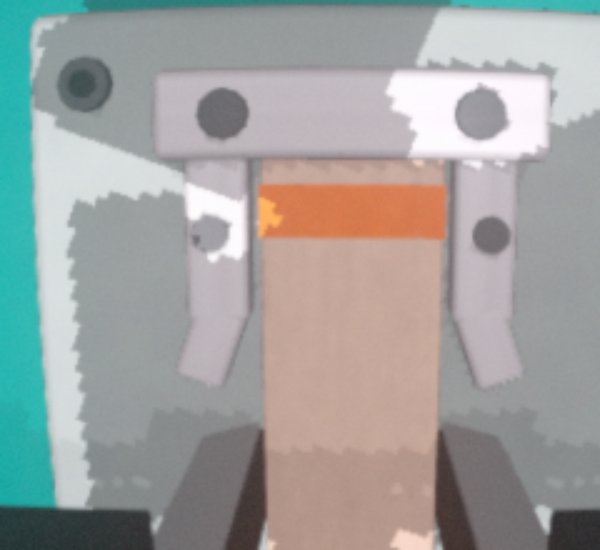

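The bar stops firmly at the same place (guard trips within 0.2 mm) and lies straight between the rails against the stop. I'll release it, look, and approach the gate.

```bash
python3 - <<'E'
from h import *
j=json.load(open("jig.json"));t=np.array(j['t']);th=j['th']
o=toolrot(th)
gripper_to(.06)
r.move_l(jw((.0417,0,.2),t,th),vel=.15)
k=vision.get_calibration("wrist"); im=vision.snapshot("wrist"); cv2.imwrite("pics/f_wrist.png",im[:,:,::-1])
json.dump({a:np.array(b).tolist() for a,b in k.items()},open("kf.json","w"))
gripper_to(0.0)
r.move_l(jw((-.066,.0055,.20),t,th),o,vel=.2)
r.move_l(jw((-.067,.0055,.160),t,th),o,vel=.1,guard=8)
r.hold(.2)
k=vision.get_calibration("side"); im=vision.snapshot("side"); cv2.imwrite("pics/f_side.png",cv2.resize(im[200:380,220:420,::-1],None,fx=3,fy=3))
for c in ("side","top"):
  vision.snapshot(c)
  print([(wj(d['at'],t,th).round(4),round(d['score'],2)) for n in ("gate_end","copper_bar") for d in models.mark_of(n,c)])
print(telemetry.current_t(),telemetry.current_wrist_force(),wj(telemetry.current_ee_pos(),t,th),telemetry.current_opening())
E
```

```text
[(array([-0.0643,  0.0046,  0.1031]), 0.6), (array([0.0264, 0.0008, 0.0148]), 0.87), (array([-0.2505,  0.1768,  0.    ]), 0.78), (array([ 0.1849, -0.0218, -0.0005]), 0.21)]
[(array([-0.253 ,  0.172 ,  0.0031]), 0.87), (array([ 0.0245, -0.0021,  0.0125]), 0.76)]
16.575 [ 0.04231161  0.15185912 -0.6820022 ] [-0.06705932  0.0054684   0.16010376] 0.0008233596937508719
```

View pics/f_wrist.png

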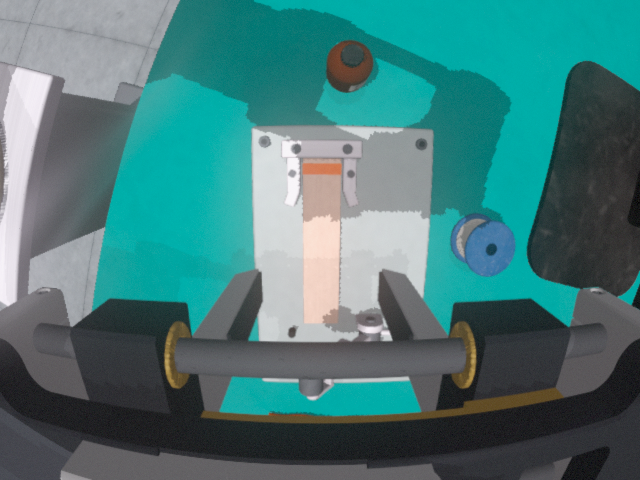

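View pics/f_side.png

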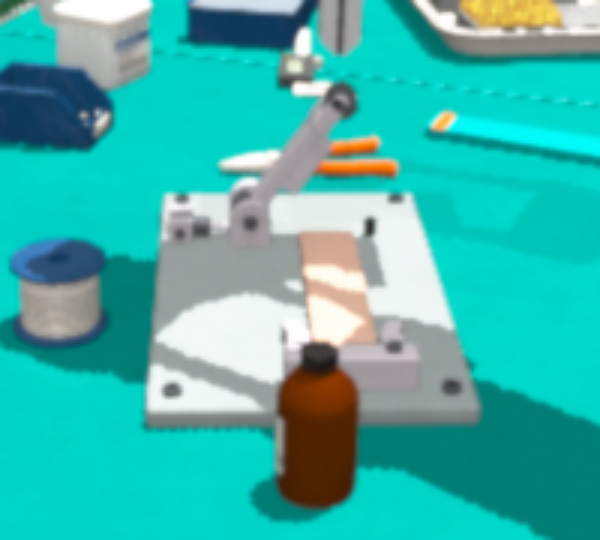

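The bar's front end is at the stop (row ~160) with the gate still raised, and both networks put the bar at x = 24.5–26.4 mm. Next I'll touch the roller.

```bash
python3 - <<'E'
from h import *
j=json.load(open("jig.json"));t=np.array(j['t']);th=j['th']
k=json.load(open("kf.json"))
print('rear',wj(pix2w(322,323.5,.021,k,True),t,th),'stopedge',wj(pix2w(322,157.5,.032,k,True),t,th))
P=lambda:wj(telemetry.current_ee_pos(),t,th).round(4)
f=lambda:np.array(telemetry.current_wrist_force()).round(2)
print(r.move_l(jw((-.067,.0055,.130),t,th),vel=.03,guard=3),P(),f())
r.hold(.1);print(P(),f(),telemetry.current_t())
E
```

```text
rear [-0.05566084 -0.00153749  0.021     ] stopedge [ 0.10478229 -0.00056529  0.032     ]
True [-0.067   0.0054  0.1375] [1.13 0.64 5.68]
[-0.067   0.0052  0.1379] [0.21 1.34 5.29] 17.4
```

```bash
python3 - <<'E'
from h import *
j=json.load(open("jig.json"));t=np.array(j['t']);th=j['th']
P=lambda:wj(telemetry.current_ee_pos(),t,th).round(4)
f=lambda:np.array(telemetry.current_wrist_force()).round(2)
d=-.0025
for a in np.arange(.88,.09,-.07):
    y=-.048+.092*np.cos(a)-d*np.sin(a); z=.040+.092*np.sin(a)+d*np.cos(a)+.025
    g=r.move_l(jw((-.067,y,z),t,th),vel=.03,guard=9)
    F=f(); print(round(a,2),g,P(),F,round(telemetry.current_t(),2))
    if g or F[2]>16: break
im=vision.snapshot("side"); cv2.imwrite("pics/g_side.png",cv2.resize(im[200:380,220:420,::-1],None,fx=3,fy=3))
E
```

```text
0.88 False [-0.067   0.0124  0.135 ] [-1.04  1.05  5.77] 17.79
0.81 False [-0.067   0.0171  0.1303] [-1.13  0.09  4.12] 18.16
0.74 False [-0.067   0.0216  0.1252] [-0.24  0.01  4.29] 18.52
0.67 False [-0.067   0.0258  0.12  ] [-0.53 -0.45  3.97] 18.89
0.6 False [-0.067   0.0297  0.1146] [-0.97 -0.    3.08] 19.26
0.53 False [-0.0669  0.0329  0.109 ] [0.21 1.2  1.44] 19.62
0.46 False [-0.0669  0.0359  0.1033] [-0.3  -0.07  1.4 ] 19.99
0.39 False [-0.0669  0.0383  0.0973] [-0.06 -0.08  0.95] 20.36
0.32 False [-0.0669  0.0404  0.0913] [ 0.63 -0.78 -0.38] 20.73
0.25 False [-0.0669  0.042   0.0851] [ 0.16  0.9  -0.41] 21.09
0.18 False [-0.0669  0.0432  0.0787] [ 0.21 -0.32  0.74] 21.46
0.11 False [-0.0669  0.0439  0.0724] [ 0.13 -0.11 -0.06] 21.82
```

View pics/g_side.png

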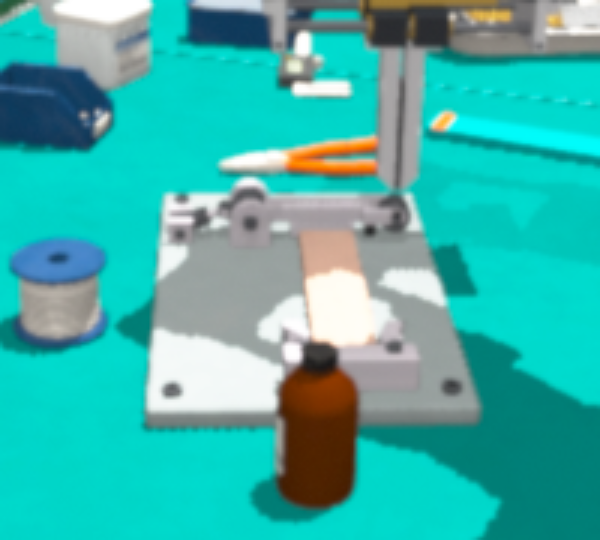

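The gate has snapped down and lies level, with the fingertips just above the roller. Now the light press.

```bash
python3 - <<'E'
from h import *
j=json.load(open("jig.json"));t=np.array(j['t']);th=j['th']
P=lambda:wj(telemetry.current_ee_pos(),t,th).round(4)
T=telemetry.current_t
def fz():
    v=[]
    for _ in range(5): r.hold(.02); v.append(telemetry.current_wrist_force()[2])
    return np.mean(v)
b=fz(); print('bias',b)
print(r.move_l(jw((-.067,.044,.055),t,th),vel=.01,guard=6),P(),T())
zc=P()[2]
for i in range(12):
    F=fz()-b; print(round(F,2),P()[2],round(zc,4),round(T(),2))
    if abs(F-10)<1.2: break
    zc+= float(np.clip(-(10-F)*.00007,-.0004,.0004))
    if zc<.055: break
    r.move_l(jw((-.067,.044,zc),t,th),vel=.01,guard=8)
for i in range(13): print(round(fz()-b,2),end=' ')
im=vision.snapshot("side"); cv2.imwrite("pics/h_side.png",cv2.resize(im[200:380,220:420,::-1],None,fx=3,fy=3))
print(T(),P())
E
```

```text
bias 0.1549568191335342
True [-0.067   0.0435  0.0623] 23.0333
4.26 0.0623 0.0623 23.12
5.28 0.0623 0.0619 23.45
7.23 0.0622 0.0616 23.78
8.43 0.0622 0.0614 24.12
8.68 0.0622 0.0613 24.45
9.16 0.0621 0.0612 24.78
9.27 9.31 9.63 9.61 9.22 9.2 9.22 9.69 9.34 9.12 8.91 9.22 9.26 25.9167 [-0.0671  0.0433  0.0621]
```

Steady at about 9.3 N for 1.1 s with the gate down. Now I'll lift off and check.

```bash
python3 - <<'E'
from h import *
j=json.load(open("jig.json"));t=np.array(j['t']);th=j['th']
r.move_l(jw((-.067,.044,.10),t,th),vel=.05)
r.move_l(jw((-.067,.02,.25),t,th),vel=.2)
k=vision.get_calibration("wrist"); im=vision.snapshot("wrist"); cv2.imwrite("pics/i_wrist.png",im[:,:,::-1])
json.dump({a:np.array(b).tolist() for a,b in k.items()},open("ki.json","w"))
im=vision.snapshot("side"); cv2.imwrite("pics/i_side.png",cv2.resize(im[200:380,220:420,::-1],None,fx=3,fy=3))
for c in ("side","wrist"):
  for n in ("gate_end","copper_bar","solder_spool","dropper_bottle","flush_cutters"):
    print(c,n,[(np.round(d['at'],4),wj(d['at'],t,th).round(4),round(d['score'],2)) for d in models.mark_of(n,c)][:2])
print(telemetry.current_t())
E
```

```text
side gate_end [(array([ 0.4985, -0.0059,  0.0283]), array([-0.064 ,  0.0425,  0.0283]), 0.73)]
side copper_bar [(array([ 0.4416, -0.2248, -0.001 ]), array([-0.2477,  0.1746, -0.001 ]), 0.82), (array([0.5055, 0.0947, 0.0155]), array([ 0.0273, -0.0003,  0.0155]), 0.61)]
side solder_spool [(array([0.6527, 0.1515, 0.0014]), array([ 0.0272, -0.158 ,  0.0014]), 0.88)]
side dropper_bottle [(array([4.699e-01, 2.481e-01, 3.000e-04]), array([ 0.1832, -0.0224,  0.0003]), 0.73)]
side flush_cutters [(array([ 0.5935, -0.12  ,  0.001 ]), array([-0.2047, -0.0049,  0.001 ]), 0.79)]
wrist gate_end [(array([ 0.4971, -0.0127,  0.0276]), array([-0.0699,  0.0463,  0.0276]), 0.97)]
wrist copper_bar [(array([0.5019, 0.0878, 0.0111]), array([0.0221, 0.0056, 0.0111]), 0.86)]
wrist solder_spool [(array([ 0.649 ,  0.15  , -0.0031]), array([ 0.0271, -0.1541, -0.0031]), 0.62)]
wrist dropper_bottle [(array([0.5832, 0.0261, 0.0291]), array([-0.0647, -0.048 ,  0.0291]), 0.39)]
wrist flush_cutters []
28.35
```

View pics/i_wrist.png

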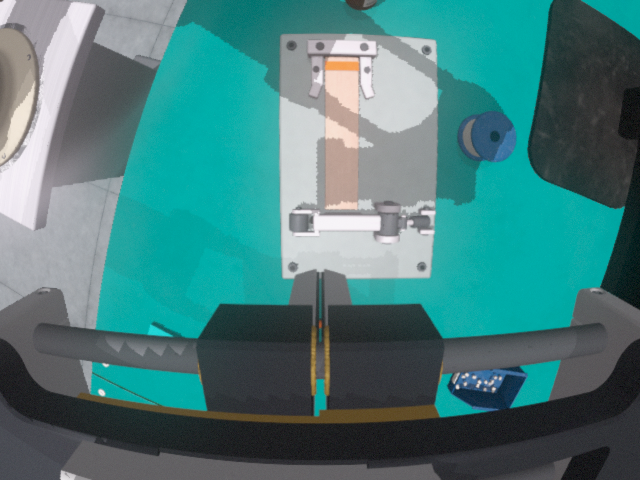

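View pics/i_side.png

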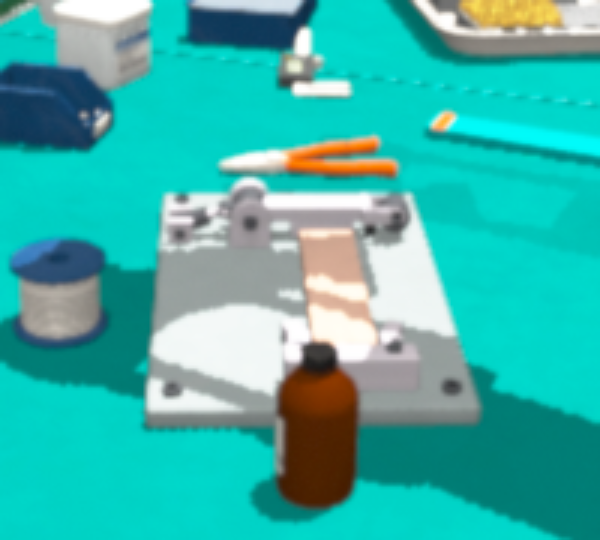

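```bash
python3 - <<'E'
from plant import r
r.sign_off()
E
```

```text
the job is handed in; nothing more can be done
```

I finished the task and handed it in at about 28 s of the 64 s allowed. No verdict was reported.

- **Bar:** I gripped it lightly (10 N), straightened it and slid it slowly to the end stop with the gate still up. The force guards there were set at 6–8 N. Two gentle re-pushes stopped within 0.3 mm of the same place.
- **Gate:** I pushed the roller down along its arc, with at most about 6 N read at the wrist, until the gate snapped shut. I then held about 9.3 N on it for just over a second before lifting off.
- **Last checks:**
  - The gate's end is level at about 28 mm above the bench, so the gate is closed.
  - The bar lies straight between the rails against the stop.
  - The solder spool, dropper bottle and flush cutters are where they started, to within measuring error (about 4 mm).
- **Disagreement:** the networks' final readings of the bar's x spread from 22.1 mm (wrist) to 27.3 mm (side). The 22.1 mm reading is below the 23 mm limit. I trusted my own measurement of 24.3 mm, taken from the rear edge before the gate was closed, because the firm contact at the stop agreed with it.

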